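# Measure the gap from specimen tray to carton with a spring rule and leave it locked

## Task

Measure the clear gap on the table between the steel specimen tray and the small carton with the yellow spring rule that lies on the carton: hook its end over the tray's near lip, draw the case squarely back against its spring until its back just meets the carton's side, then press the case straight down on the table so that the red brake under it clicks in and holds the blade. Be gentle (the carton dents and the hook bends if forced), disturb nothing else, and leave the rule standing there, hooked, locked and with its back at the carton.

Things in the scene. Friction and masses are not known exactly. Their poses are not given: they have to be found in the camera images.
- rule: Yellow spring-rule case 90 (x) x 36 (y) x 62 mm high, 350 g in all. Origin: centre of its underside; +x: front, blade comes out 28 mm up. The red brake foot (74 x 28 mm) stands 5 mm below the underside when off, so the origin is then 5 mm above the support; under 1 mm when on. Starts standing on the carton, turned up to 0.6 rad either way from carton axes. Grip it across the 36 mm.
- rule_back (a point): Centre of the flat back face of the case, 45 mm behind the rule's origin and 30 mm above it, same axes as the case.
- hook_tip (a point): Lower end of the steel hook at the blade's end, on its inner face (looks back at the case); moves with the blade, case axes. Hook 18 mm wide, 3 mm thick (outwards), hangs 17 mm below the blade. This point is 75 mm plus the blade's travel ahead of the rule's origin and 11 mm above it; nothing of the hook is lower.
- blade (a joint): How far the stiff 16 mm blade is drawn out, in m: 0 = in, 0.07 = end stop. A spring pulls it in with 2 N at 0, rising to 2.7 N at the end stop. The gap needs 0.021 to 0.060.
- brake (a joint): Red brake foot under the case, in m: 0 = off (5 mm proud), above 0.0035 = clicked in, blade held. Click mechanism: resists with about 10 N in all (the rule's own weight supplies 3 to 4 N of it), then snaps over and stays. Set only by pressing the case down on the table.
- tray: Fixed low steel tray, 140 mm (x) x 160 mm (y), walls 24 mm high and 4 mm thick, floor 4 mm thick; origin at the centre of its underside. Its -x side is the lip to hook, which looks across the gap at the carton. Three specimen pots (32 mm wide, 50 mm high) stand in it from 15 mm beyond its centre.
- tray_lip (a point): Top edge of the lip's inner face at mid-width, 24 mm above the table, 66 mm to -x from the tray's origin; tray axes: +x points into the tray, away from the carton. The hook must hang inside this face, with the case on the carton's side.
- carton: Fixed over-full carton, brown with yellow labels, 120 mm wide (y), 60 mm high, nominally 110 mm long (x); origin at its nominal centre, underside; turned as the tray, up to 15 mm offset sideways. Its +x side looks at the tray's lip. That side is swollen: flat and upright, but standing 0 to 16 mm nearer the tray than nominal, different each time and not measured: feel for it. It dents above 16 N.
- carton_face (a point): Nominal place of the carton's +x side, 55 mm from its origin, 30 mm above the table; 157 to 180 mm from the lip's inner face; +x points to the tray. The true side is 0 to 16 mm further to +x (see carton). The case's back must come flat against the true side.
- pot0: Clear specimen pot with red cap, 32 mm wide, 50 mm high, loose in the tray; origin at its base.
- pot1: Clear specimen pot with blue cap, as pot0.
- pot2: Clear specimen pot with red cap, as pot0.
- water0: Water bottle, 64 mm wide, 200 mm high, standing on the table; origin at its base.
- gel: White hand-gel bottle, 56 mm wide, 150 mm high; origin at its base.
- swabs: White packet of swabs 90 x 140 x 40 mm, lying flat; origin at its base.
- pens: Blue cup 70 mm wide, 90 mm high; origin at its base.
Things that resemble listed ones, but are neither listed nor needed, are in the scene too. What is shaped like the rule but blue or purple is not meant.

How it is judged:
On the way, in this order (a step that is already met when the one before it is completed fails the run):
1. the hook has caught the tray's lip from inside and the blade is being drawn out, brake still off (x of hook_tip in the frame of tray_lip above -0.002 m and z of hook_tip in the frame of tray_lip below -0.003 m and contact force between rule and tray above 1 N and value of joint blade above 0.004 m and value of joint brake below 0.002 m), for 0.1 s.
2. the case's back bears on the carton while the spring still pulls on the lip, brake still off (x of hook_tip in the frame of tray_lip above -0.002 m and z of hook_tip in the frame of tray_lip below -0.003 m and contact force between rule and tray above 1 N and contact force between rule and carton above 0.5 N and value of joint brake below 0.002 m), for 0.1 s.
3. the brake is pressed in with the rule still hooked and its back bearing on the carton (value of joint brake above 0.0035 m and x of hook_tip in the frame of tray_lip above -0.002 m and z of hook_tip in the frame of tray_lip below -0.006 m and contact force between rule and carton above 0.3 N), for 0.1 s.
At the end, for the whole second after the job is handed in: The released rule stands upright and still on the table, square to the tray (0.08 rad), brake clicked in, blade out over 15 mm, hook inside the lip within 4 mm of its inner face and 6 mm or more below its top, the case's back by the carton's side (3 mm behind to 20 mm ahead of the nominal face) (value of joint brake above 0.0035 m and value of joint blade above 0.015 m and x of hook_tip in the frame of tray_lip between -0.002 and 0.004 m and z of hook_tip in the frame of tray_lip below -0.006 m and x of rule_back in the frame of carton_face between -0.003 and 0.02 m and angle between the x axis of rule and the x axis of tray, either way round below 0.08 rad and angle between rule's own z axis and vertical below 0.06 rad and height (world z) of rule below 0.004 m and linear speed of rule below 0.01 m/s and velocity of joint blade between -0.003 and 0.003 m/s); the robot touches nothing.
It fails at once if the carton is pressed with more than 16 N (contact force between rule and carton above 16 N).
It fails at once if the hook or blade is forced on the tray with more than 15 N (contact force between rule and tray above 15 N).
It fails at once if a pot in the tray is shifted by more than 15 mm (distance of any of pot0, pot1, pot2 from where it was at the start of the episode above 0.015 m).
It fails at once if a bystander is moved by more than 20 mm (distance of any of water0, gel, swabs, pens from where it was at the start of the episode above 0.02 m).
It also fails if it takes over 58 s, if anything falls off the work surface, if the arm or the gripper's body presses on something with over 40 N, if the wrist force passes 120 N, or if a joint passes its speed limit or range.

## Robot

A 6-joint arm with a two-finger parallel gripper is mounted at the origin on the work surface. World frame = base frame: x ahead of the robot, y to its left, z up, the work surface at z = 0. Lengths are in m, angles in rad, forces in N, time in s.
With the tool pointing down it reaches from about 0.275 to 0.825 m from the base axis. Payload 4.9 kg.
Tool frame: the origin (TCP) lies at the very end of the fingers, on their centre line; the grasp point (between the pads) lies 19 mm behind it; z points along the fingers, y is the line along which they close (so a half turn about z gives the same grasp; the last joint's range is limited). The gripper opens to 85 mm and grips with 20 to 120 N. Pads are 22 mm wide; open, the fingers measure 114 mm over their backs; the gripper's body (76 mm by 85 mm) begins 54 mm behind the grasp point. The pads swing forward as they close: fully open they stand 13 mm farther back than shut.
Start: joints at [-1.402, 0.326, -0.193, 1.052, 0, 1.437], TCP at [0.164, -0.525, 0.231] pointing down, gripper open.
Joint ranges: [-2.65, 2.65], [-0.97, 1.79], [-1.3, 1.35], [-1.93, 2.1], [-1.47, 1.37], [-3.14, 3.14]. Speed limits (rad/s): [2.57, 2.57, 3.14, 3.14, 3.14, 3.14].

## Interface

Orientations are given as a rotation vector (axis times angle).
In Python, from rig import status, snapshot, calibration, job gives the robot as it stands.
- The arm moves only by the tool drive_tool, never from a script. Its argument "targets" is a list of rows, each an object with "offset": the shift along the tool's x, y, z in mm, a list of three; "turn": the turn, a rotation vector about the tool's x, y, z in degrees, a list of three. A call has exactly 10 rows; each row shifts and turns the commanded pose from where the row before left it, along the tool's axes as they then stand; what a row does not reach is not made up. A row lasts 1/12 s, in which the tool goes at most 41.7 mm and 7.16 degrees, less where a joint would pass 70% of its speed; a pose out of reach is approached as far as the arm can. A call is refused whole if a number of a shift passes 41.7 or a number of a turn 7.16, either way. A call with a gripper value outside its range is refused whole. "hand" is the opening, from 0 (shut) to 1 (fully open), set as the call begins (left out, the last holds). The fingers move at their own pace and stop on an object; the grip force is fixed at half the most. Time passes only in rows, so rows that do not move let the fingers close, or fill a call up. It gives the time, the measured TCP pose, the force, the opening and the grip force at its end, in the units of the state.
- status.get_state(): the state, without advancing time (a new reading comes with each control period).
- snapshot(name): name is "scene" or "top"; returns the picture (384x512x3 uint8, red, green, blue); there is no depth.
- calibration(name): a dict with "K" (3x3 intrinsics, pixels), "D" ([k1, k2, p1, p2, k3] as OpenCV has them; the pictures are not rectified), "extrinsics" (4x4, takes a point from camera to world coordinates). Camera axes: x right, y down, z forward; pixel columns grow to the right and rows downward; lengths in m; the calibration is good to about 2 mm. A picture is of the moment at which its call begins. calibration takes no time and is no camera call.
- job.close_job(): hands the job in; it is judged then, once.
The state is a dict: "t": time; "qpos": joint angles; "joint_vel": joint speeds; "joint_torque": joint torques, N m; "ee_pos": TCP position; "eef_rot": TCP orientation; "wrist_force": force on the tool from outside, world axes, zero at the start; "moment": the same for the moment, N m; "opening": finger opening in m; "finger_force": force on a finger pad.
Only numpy, scipy, OpenCV 4.12 (cv2) and the standard library are available. Lean on these libraries where they do the work, as an engineer would, in place of code of your own. Each camera call takes 0.05 s, during which the arm holds its last target. There are 200 camera calls.

## Working session

There is one attempt and no reset: what is moved stays moved. The work goes in short steps, Python scripts to look and compute and a tool call to move; the robot and the scene stay as the last step left them, time stands still between calls to the robot, and variables do not carry over. Pictures are saved under pics/ and viewed, at most 10 in all, crops included, and the job is handed in when it is done.

Besides the shell and the picture viewer there is one more tool, called after "Emit:" as name(argument=value, ...), one argument or row to a line, values as JSON. drive_tool: Moves the arm, as the interface text tells. Its arguments: {"type":"object","properties":{"targets":{"type":"array","items":{"type":"object","properties":{"offset":{"type":"array","items":{"type":"number"}},"turn":{"type":"array","items":{"type":"number"}}}}},"hand":{"type":"number"}},"required":["targets"]}

```bash
mkdir -p pics; python3 - <<'E'
from rig import status,snapshot,calibration
import cv2,numpy as np
for n in("scene","top"):
    im=snapshot(n); cv2.imwrite(f"pics/{n}0.png",im[:,:,::-1]); c=calibration(n)
    print(n,np.round(c["K"],1).tolist(),np.round(c["D"],3),np.round(c["extrinsics"],3).tolist())
a=[cv2.imread(f"pics/{n}0.png") for n in("scene","top")]
print(status.get_state())
E
```

```text
scene [[398.2, 0.0, 261.1], [0.0, 398.2, 193.3], [0.0, 0.0, 1.0]] [0.016 0.    0.    0.    0.   ] [[0.809, 0.495, -0.318, 0.946], [0.588, -0.678, 0.44, -0.524], [0.002, -0.543, -0.84, 1.161], [0.0, 0.0, 0.0, 1.0]]
top [[368.9, 0.0, 246.2], [0.0, 368.9, 190.7], [0.0, 0.0, 1.0]] [0.035 0.    0.    0.    0.   ] [[0.002, -0.997, 0.082, 0.49], [-1.0, -0.004, -0.024, 0.035], [0.024, -0.082, -0.996, 1.128], [0.0, 0.0, 0.0, 1.0]]
{'t': 0.1, 'qpos': array([-1.40218672e+00,  3.26882139e-01, -1.93502618e-01,  1.05204031e+00,
        2.13092795e-05,  1.43661131e+00]), 'joint_vel': array([ 8.57012752e-04, -1.92804121e-03,  1.60242580e-03,  3.39707609e-03,
        2.30379071e-04,  2.08104478e-05]), 'joint_torque': array([-7.96424756e-04, -4.44239616e+01,  2.63039249e+01,  7.94093125e-03,
       -3.62682849e-04,  6.21292500e-06]), 'ee_pos': array([ 0.16393609, -0.52442574,  0.23056632]), 'eef_rot': array([-3.10404669e+00, -4.73568076e-01,  1.05611759e-05]), 'wrist_force': array([-0.17188709, -0.55263596,  0.68248392]), 'moment': array([-0.04629675, -0.01452572,  0.03256559]), 'finger_force': 0.0, 'opening': 0.08530901720128198}
```

View pics/scene0.png

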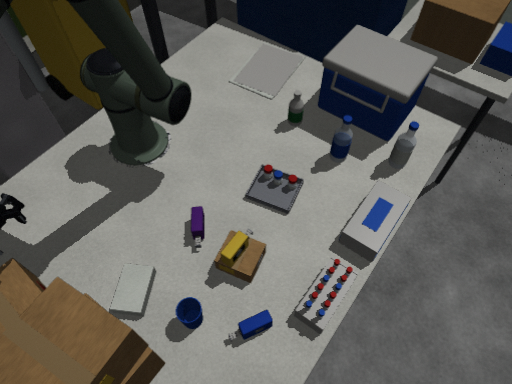

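View pics/top0.png

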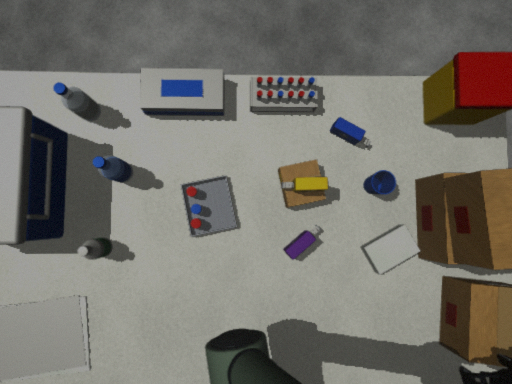

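Candidates for the rule: yellow case on the carton (top 311,184), purple look-alike (top 300,243) and blue look-alike (top 348,130). The red/yellow box at the corner is not one. I choose the yellow case, and check it in a close crop.

```bash
cat > h.py <<'E'
import cv2,numpy as np
from rig import status,snapshot,calibration
def ray(n,px):
    c=calibration(n);K=np.array(c["K"]);D=np.array(c["D"]);E=np.array(c["extrinsics"])
    u=cv2.undistortPoints(np.array(px,float).reshape(-1,1,2),K,D).reshape(-1,2)
    return E[:3,3],np.c_[u,np.ones(len(u))]@E[:3,:3].T
def plane(n,px,z):
    o,d=ray(n,px);return o+d*((z-o[2])/d[:,2])[:,None]
def proj(n,P):
    c=calibration(n);E=np.linalg.inv(np.array(c["extrinsics"]))
    return cv2.projectPoints(np.array(P,float).reshape(-1,1,3),cv2.Rodrigues(E[:3,:3])[0],E[:3,3],np.array(c["K"]),np.array(c["D"]))[0].reshape(-1,2)
E
python3 - <<'E'
from h import *
t=cv2.imread("pics/top0.png");s=cv2.imread("pics/scene0.png")
A=cv2.resize(t[150:250,170:340],None,fx=4.6,fy=4.6,interpolation=cv2.INTER_CUBIC)
cv2.imwrite("pics/cropt.png",A[:460])
B=cv2.resize(s[150:290,200:320],None,fx=4.2,fy=4.2,interpolation=cv2.INTER_CUBIC)
cv2.imwrite("pics/crops.png",B)
hsv=cv2.cvtColor(t,cv2.COLOR_BGR2HSV)
for nm,lo,hi,z in(("yellow",(22,150,100),(35,255,255),.127),("brown",(8,70,60),(21,220,255),.06)):
    m=cv2.inRange(hsv,lo,hi);m[:,:260]=0;m[:,340:]=0;m[:150]=0;m[220:]=0
    p=np.argwhere(m)[:,::-1].astype(np.float32);r=cv2.minAreaRect(p);print(nm,len(p),r)
    b=cv2.boxPoints(r);W=plane("top",b,z);print(np.round(b,1).tolist(),np.round(W[:,:2],4).tolist(),np.linalg.norm(np.diff(W,axis=0),axis=1))
E
```

```text
yellow 418 ((311.0, 183.0), (12.0, 32.0), 90.0)
[[295.0, 177.0], [327.0, 177.0], [327.0, 189.0], [295.0, 189.0]] [[0.611, -0.1221], [0.6113, -0.21], [0.5783, -0.2095], [0.578, -0.1218]] [0.08789635 0.03302891 0.08766357]
brown 1141 ((301.529296875, 183.1365966796875), (41.27723693847656, 41.06770706176758), 77.90524291992188)
[[277.1000061035156, 167.3000030517578], [317.29998779296875, 158.6999969482422], [325.8999938964844, 199.0], [285.79998779296875, 207.60000610351562]] [[0.6475, -0.0805], [0.6735, -0.1987], [0.5549, -0.2223], [0.5295, -0.105]] [0.1210198  0.12092181 0.1199813 ]
```

View pics/cropt.png

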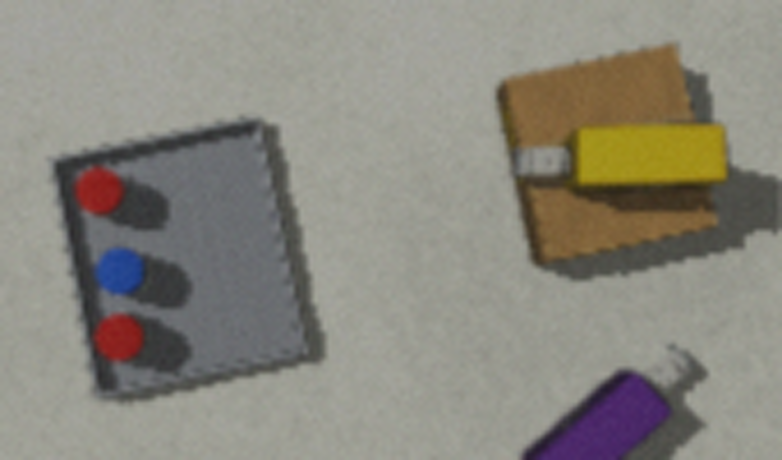

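View pics/crops.png

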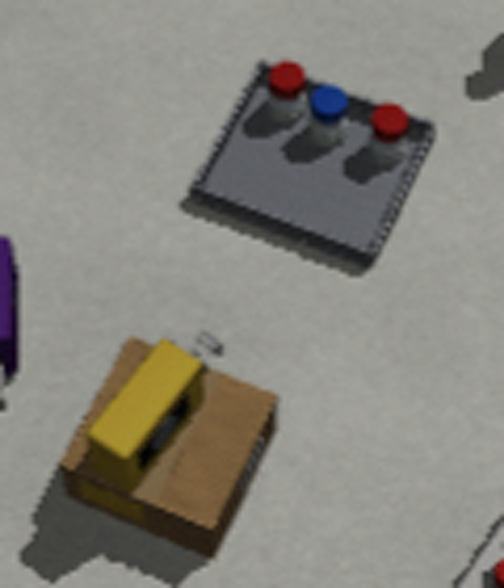

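The top crop confirms the yellow case at top px (295–327, 177–189), its hook at px ~283 pointing left to the tray. Pot caps are at the tray's far side, so the lip is its right edge (px ~227,177 to 237,227). Now I fit the edges.

```bash
python3 - <<'E'
from h import *
t=cv2.imread("pics/top0.png");g=cv2.cvtColor(t,cv2.COLOR_BGR2GRAY).astype(float)
for r in(190,205,220): print(r,g[r-1:r+2,178:246].mean(0).astype(int).tolist())
# tray top/bottom edges
for c in(200,212,222): print("c",c,g[172:246,c-1:c+2].mean(1).astype(int).tolist())
hsv=cv2.cvtColor(t,cv2.COLOR_BGR2HSV).astype(int)
def yel(im):
    h=cv2.cvtColor(im,cv2.COLOR_BGR2HSV);return cv2.inRange(h,(22,150,60),(35,255,255))
m=yel(t)[165:200,285:340]
m=cv2.morphologyEx(m,cv2.MORPH_OPEN,np.ones((5,5)))
p=np.argwhere(m)[:,::-1]+[285,165];c=p.mean(0);w,v=np.linalg.eigh(np.cov((p-c).T));d=v[:,1]
W=plane("top",[c-15*d,c,c+15*d],.127);print("rule",c,d,W,np.degrees(np.arctan2(*(W[0]-W[2])[[1,0]])))
s=cv2.imread("pics/scene0.png");m=yel(s);m[:225]=0;m[272:]=0;m[:,:215]=0;m[:,265:]=0
cs,_=cv2.findContours(m,cv2.RETR_EXTERNAL,cv2.CHAIN_APPROX_NONE)
k=max(cs,key=cv2.contourArea);print("scene yellow",cv2.boundingRect(k),cv2.approxPolyDP(k,2.0,True).reshape(-1,2).tolist())
E
```

```text
190 [156, 158, 152, 140, 108, 54, 55, 57, 62, 71, 67, 65, 63, 64, 63, 63, 60, 60, 57, 59, 60, 72, 78, 82, 85, 97, 100, 107, 109, 109, 108, 108, 110, 109, 108, 107, 109, 109, 111, 110, 107, 106, 108, 108, 109, 109, 108, 108, 111, 113, 109, 82, 78, 84, 112, 151, 160, 157, 158, 158, 157, 157, 157, 157, 155, 157, 160, 162]
205 [154, 156, 158, 159, 158, 149, 131, 100, 52, 54, 59, 80, 109, 101, 89, 76, 75, 70, 68, 67, 69, 76, 83, 80, 86, 97, 98, 102, 108, 109, 107, 110, 110, 107, 110, 109, 108, 109, 106, 108, 110, 107, 106, 106, 110, 109, 107, 109, 107, 107, 107, 109, 108, 100, 83, 79, 82, 98, 131, 158, 158, 162, 158, 158, 158, 159, 156, 155]
220 [156, 155, 156, 156, 155, 157, 157, 159, 145, 126, 96, 53, 56, 62, 65, 69, 70, 68, 63, 63, 60, 56, 56, 58, 62, 62, 68, 85, 94, 99, 108, 110, 108, 109, 108, 109, 106, 108, 110, 111, 105, 108, 108, 111, 108, 110, 109, 109, 107, 106, 108, 108, 109, 109, 109, 101, 98, 95, 81, 80, 86, 118, 155, 158, 160, 159, 156, 156]
c 200 [162, 161, 162, 160, 160, 160, 163, 153, 125, 74, 55, 62, 92, 109, 114, 114, 108, 98, 72, 62, 57, 56, 55, 60, 57, 56, 59, 63, 100
[... 573 characters left out ...]
[161, 158, 155, 133, 107, 63, 56, 74, 101, 108, 107, 107, 108, 109, 108, 108, 108, 108, 110, 109, 108, 109, 108, 109, 108, 108, 107, 108, 108, 108, 109, 107, 109, 107, 108, 106, 108, 108, 107, 107, 107, 108, 108, 108, 107, 110, 109, 111, 110, 109, 106, 107, 109, 108, 109, 107, 95, 103, 87, 90, 141, 156, 155, 155, 158, 160, 158, 157, 156, 159, 160, 161, 160, 156]
rule [310.50913242 183.31050228] [-0.99976115  0.02185499] [[ 0.59483602 -0.20566336  0.127     ]
 [ 0.59376342 -0.16450529  0.127     ]
 [ 0.59268966 -0.12337382  0.127     ]] -88.5058964512903
scene yellow (221, 231, 27, 36) [[239, 231], [221, 251], [221, 255], [230, 260], [231, 266], [232, 256], [244, 242], [246, 247], [247, 236]]
```

```bash
cat >> h.py <<'E'
from scipy.spatial.transform import Rotation as R
def to_tool(xyz,yaw):
    "shift in tool mm, and turn about tool z in deg, to bring TCP to xyz with tool x at world yaw (deg)"
    s=status.get_state();r=R.from_rotvec(s["eef_rot"]);d=r.inv().apply(np.array(xyz)-s["ee_pos"])*1e3
    g=R.from_euler("z",yaw,degrees=True)*R.from_euler("x",180,degrees=True)
    print("t",round(s["t"],2),"tcp",np.round(s["ee_pos"],4),"yaw",np.degrees(np.arctan2(r.as_matrix()[1,0],r.as_matrix()[0,0])).round(2),"shift",d.round(1),"turn",np.degrees((r.inv()*g).as_rotvec()).round(2))
E
python3 - <<'E'
from h import *
L=plane("top",[[228.6,190],[231.5,205],[235,220]],.024);l=plane("top",[[181.6,190],[183.9,205],[187.3,220]],.024);
T=plane("top",[[200,179.8],[212,177.3],[222,175]],.024);B=plane("top",[[200,236],[212,233.7],[222,231]],.024)
print(np.round(L,4),np.round(l,4),np.round(T,4),np.round(B,4))
C=plane("top",[[277.1,167.3],[317.3,158.7],[325.9,199],[285.8,207.6]],.06);print(np.round(C,4))
E
```

```text
[[0.5832 0.0619 0.024 ]
 [0.5382 0.0529 0.024 ]
 [0.4935 0.0423 0.024 ]] [[0.5826 0.2021 0.024 ]
 [0.5378 0.1946 0.024 ]
 [0.4933 0.1838 0.024 ]] [[0.6135 0.1477 0.024 ]
 [0.6213 0.1119 0.024 ]
 [0.6284 0.082  0.024 ]] [[0.4461 0.1456 0.024 ]
 [0.4529 0.1103 0.024 ]
 [0.4609 0.0807 0.024 ]]
[[ 0.6474 -0.0804  0.06  ]
 [ 0.6734 -0.1987  0.06  ]
 [ 0.555  -0.2222  0.06  ]
 [ 0.5296 -0.1051  0.06  ]]
```

Emit:
drive_tool(
  targets=[
    {"offset": [12, -34, -20]},
    {"offset": [12, -34, -20]},
    {"offset": [12, -34, -20]},
    {"offset": [12, -34, -20]},
    {"offset": [40, -6, 0]},
    {"offset": [40, -6, 0]},
    {"offset": [40, -6, 0]},
    {"offset": [40, -6, 0]},
    {"offset": [40, -6, 0]},
    {"offset": [40, -6, 0]},
  ],
  hand=1,
)

```text
schema error: expected keys offset, turn
```

Emit:
drive_tool(
  targets=[
    {"offset": [36, -6, 0]},
    {"offset": [36, -6, 0]},
    {"offset": [36, -6, 0]},
    {"offset": [36, -6, 0]},
    {"offset": [36, -6, 0]},
    {"offset": [30, -6, 0]},
    {"turn": [0, 0, -7]},
    {"turn": [0, 0, -7]},
    {"turn": [0, 0, -7]},
    {"turn": [0, 0, -7]},
  ],
)

```text
schema error: expected keys offset, turn
```

Emit:
drive_tool(
  targets=[
    {"turn": [0, 0, -7]},
    {"turn": [0, 0, -7]},
    {"turn": [0, 0, -7]},
    {"turn": [0, 0, -7]},
    {"turn": [0, 0, -7]},
    {"turn": [0, 0, -7]},
    {"turn": [0, 0, -4]},
    {"offset": [0, 0, 20]},
    {"offset": [0, 0, 20]},
    {"offset": [0, 0, 0]},
  ],
)

```text
schema error: expected keys offset, turn
```

```bash
python3 -c "
from h import *
to_tool([.5938,-.1645,.097],91.5)"
```

```text
t 0.1 tcp [ 0.1639 -0.5244  0.2306] yaw 17.35 shift [ 517.6 -215.2  134. ] turn [-7.000e-02 -7.000e-02 -7.415e+01]
```

Emit:
drive_tool(
  targets=[
    {"offset": [12, -34, -20], "turn": [0, 0, 0]},
    {"offset": [12, -34, -20], "turn": [0, 0, 0]},
    {"offset": [12, -34, -20], "turn": [0, 0, 0]},
    {"offset": [12, -34, -20], "turn": [0, 0, 0]},
    {"offset": [40, -6, 0], "turn": [0, 0, 0]},
    {"offset": [40, -6, 0], "turn": [0, 0, 0]},
    {"offset": [40, -6, 0], "turn": [0, 0, 0]},
    {"offset": [40, -6, 0], "turn": [0, 0, 0]},
    {"offset": [40, -6, 0], "turn": [0, 0, 0]},
    {"offset": [40, -6, 0], "turn": [0, 0, 0]},
  ],
  hand=1,
)

```text
t: 0.93
ee_pos: [0.389, -0.2735, 0.3112]
eef_rot: [3.106, 0.474, -0.0]
wrist_force: [0.3, -1.3, 0.3]
opening: 0.085
finger_force: 0.0
```

Emit:
drive_tool(
  targets=[
    {"offset": [36, -6, 0], "turn": [0, 0, 0]},
    {"offset": [36, -6, 0], "turn": [0, 0, 0]},
    {"offset": [36, -6, 0], "turn": [0, 0, 0]},
    {"offset": [36, -6, 0], "turn": [0, 0, 0]},
    {"offset": [36, -6, 0], "turn": [0, 0, 0]},
    {"offset": [30, -6, 0], "turn": [0, 0, 0]},
    {"offset": [0, 0, 0], "turn": [0, 0, -7]},
    {"offset": [0, 0, 0], "turn": [0, 0, -7]},
    {"offset": [0, 0, 0], "turn": [0, 0, -7]},
    {"offset": [0, 0, 0], "turn": [0, 0, -7]},
  ],
)

```text
t: 1.77
ee_pos: [0.5773, -0.1775, 0.3104]
eef_rot: [-2.894, -1.22, 0.002]
wrist_force: [0.2, -0.7, -0.1]
opening: 0.0855
finger_force: 0.0
```

Emit:
drive_tool(
  targets=[
    {"offset": [0, 0, 0], "turn": [0, 0, -7]},
    {"offset": [0, 0, 0], "turn": [0, 0, -7]},
    {"offset": [0, 0, 0], "turn": [0, 0, -7]},
    {"offset": [0, 0, 0], "turn": [0, 0, -7]},
    {"offset": [0, 0, 0], "turn": [0, 0, -7]},
    {"offset": [0, 0, 0], "turn": [0, 0, -7]},
    {"offset": [0, 0, 0], "turn": [0, 0, -4]},
    {"offset": [0, 0, 20], "turn": [0, 0, 0]},
    {"offset": [0, 0, 20], "turn": [0, 0, 0]},
    {"offset": [0, 0, 0], "turn": [0, 0, 0]},
  ],
)

```text
t: 2.6
ee_pos: [0.5752, -0.177, 0.2671]
eef_rot: [-2.191, -2.243, 0.004]
wrist_force: [-0.6, 0.7, -0.1]
opening: 0.0856
finger_force: 0.0
```

```bash
python3 -c "
from h import *
to_tool([.5938,-.1645,.097],91.5)"
```

```text
t 2.6 tcp [ 0.5752 -0.177   0.2671] yaw 91.35 shift [ 11.6  20.  170. ] turn [-0.37 -0.18 -0.15]
```

Emit:
drive_tool(
  targets=[
    {"offset": [6, 10, 10], "turn": [-0.3, -0.2, -0.1]},
    {"offset": [5.6, 10, 10], "turn": [0, 0, 0]},
    {"offset": [0, 0, 20], "turn": [0, 0, 0]},
    {"offset": [0, 0, 20], "turn": [0, 0, 0]},
    {"offset": [0, 0, 20], "turn": [0, 0, 0]},
    {"offset": [0, 0, 10], "turn": [0, 0, 0]},
    {"offset": [0, 0, 0], "turn": [0, 0, 0]},
    {"offset": [0, 0, 0], "turn": [0, 0, 0]},
    {"offset": [0, 0, 0], "turn": [0, 0, 0]},
    {"offset": [0, 0, 0], "turn": [0, 0, 0]},
  ],
)

```text
t: 3.43
ee_pos: [0.5986, -0.1664, 0.1829]
eef_rot: [2.187, 2.243, 0.004]
wrist_force: [0.3, 0.2, -0.0]
opening: 0.0851
finger_force: 0.0
```

```bash
python3 -c "
from h import *
to_tool([.5938,-.1645,.097],91.5)
a=np.radians(91.5);u=np.array([np.cos(a),np.sin(a),0]);v=np.array([u[1],-u[0],0]);c=np.array([.5938,-.1645,.127])
print(proj('scene',[c+45*i*u/1e3+18*j*v/1e3 for i in(-1,1) for j in(-1,1)]).round(1))
cv2.imwrite('pics/hov.png',cv2.resize(snapshot('scene')[150:290,180:320,::-1],None,fx=4,fy=4,interpolation=cv2.INTER_CUBIC))"
```

```text
t 3.43 tcp [ 0.5986 -0.1664  0.1829] yaw 91.45 shift [ 2.4 -5.4 85.8] turn [ 0.44  0.26 -0.05]
[[219.8 252.2]
 [230.  258.9]
 [238.7 228.9]
 [248.7 235.1]]
```

View pics/hov.png

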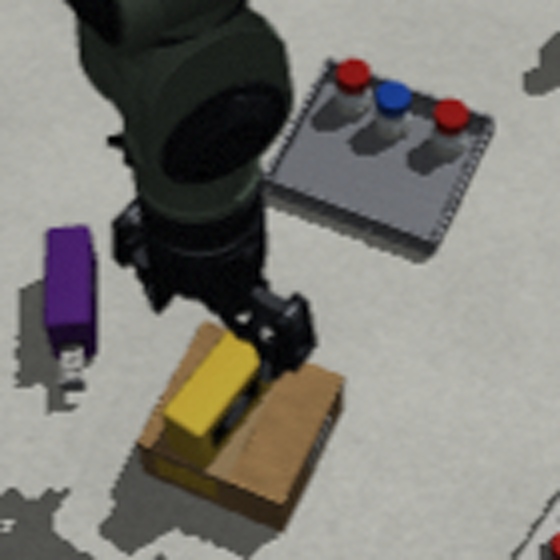

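Prediction and scene contour agree within about 1–2 px; the jaws hover over the yellow case. I descend and grip.

Emit:
drive_tool(
  targets=[
    {"offset": [1.2, -2.7, 10], "turn": [0.4, 0.2, 0]},
    {"offset": [1.2, -2.7, 10], "turn": [0, 0, 0]},
    {"offset": [0, 0, 12], "turn": [0, 0, 0]},
    {"offset": [0, 0, 12], "turn": [0, 0, 0]},
    {"offset": [0, 0, 12], "turn": [0, 0, 0]},
    {"offset": [0, 0, 12], "turn": [0, 0, 0]},
    {"offset": [0, 0, 12], "turn": [0, 0, 0]},
    {"offset": [0, 0, 6], "turn": [0, 0, 0]},
    {"offset": [0, 0, 0], "turn": [0, 0, 0]},
    {"offset": [0, 0, 0], "turn": [0, 0, 0]},
  ],
)

```text
t: 4.32
ee_pos: [0.5918, -0.1639, 0.0952]
eef_rot: [-2.192, -2.248, 0.002]
wrist_force: [0.4, -0.4, 0.2]
opening: 0.0853
finger_force: 0.0
```

```bash
python3 -c "
from h import *
to_tool([.5938,-.1645,.097],91.5)"
```

```text
t 4.32 tcp [ 0.5918 -0.1639  0.0952] yaw 91.44 shift [-0.7  2.  -1.8] turn [-0.13 -0.01 -0.06]
```

Emit:
drive_tool(
  targets=[
    {"offset": [-0.7, 2, 0], "turn": [0, 0, 0]},
    {"offset": [0, 0, 0], "turn": [0, 0, 0]},
    {"offset": [0, 0, 0], "turn": [0, 0, 0]},
    {"offset": [0, 0, 0], "turn": [0, 0, 0]},
    {"offset": [0, 0, 0], "turn": [0, 0, 0]},
    {"offset": [0, 0, 0], "turn": [0, 0, 0]},
    {"offset": [0, 0, 0], "turn": [0, 0, 0]},
    {"offset": [0, 0, 0], "turn": [0, 0, 0]},
    {"offset": [0, 0, 0], "turn": [0, 0, 0]},
    {"offset": [0, 0, 0], "turn": [0, 0, 0]},
  ],
  hand=0.3,
)

```text
t: 5.15
ee_pos: [0.5942, -0.1647, 0.0955]
eef_rot: [-2.193, -2.249, 0.002]
wrist_force: [1.3, 0.7, 2.8]
opening: 0.035
finger_force: 64.2
```

```bash
python3 -c "
from h import *
to_tool([.5938,-.1645,.097],91.5)"
```

```text
t 5.15 tcp [ 0.5942 -0.1647  0.0955] yaw 91.45 shift [ 0.2 -0.4 -1.5] turn [-0.07  0.02 -0.05]
```

Emit:
drive_tool(
  targets=[
    {"offset": [0, 0, -8], "turn": [0, 0, 0]},
    {"offset": [0, 0, -14], "turn": [0, 0, 0]},
    {"offset": [0, 0, -14], "turn": [0, 0, 0]},
    {"offset": [20, -3, 0], "turn": [0, 0, 0]},
    {"offset": [26, -4, 0], "turn": [0, 0, 0]},
    {"offset": [30, -4, 0], "turn": [0, 0, 0]},
    {"offset": [30, -4, 0], "turn": [0, 0, 0]},
    {"offset": [30, -5, 0], "turn": [0, 0, 0]},
    {"offset": [27, -4, 0], "turn": [0, 0, -5]},
    {"offset": [0, 0, 0], "turn": [0, 0, -5.8]},
  ],
)

```text
t: 5.98
ee_pos: [0.5631, 0.0029, 0.1304]
eef_rot: [-1.956, -2.45, 0.002]
wrist_force: [-1.4, 0.2, -3.2]
opening: 0.0351
finger_force: 63.4
```

Emit:
drive_tool(
  targets=[
    {"offset": [0, 0, 10], "turn": [0, 0, 0]},
    {"offset": [0, 0, 0], "turn": [0, 0, 0]},
    {"offset": [0, 0, 0], "turn": [0, 0, 0]},
    {"offset": [0, 0, 0], "turn": [0, 0, 0]},
    {"offset": [0, 0, 0], "turn": [0, 0, 0]},
    {"offset": [0, 0, 0], "turn": [0, 0, 0]},
    {"offset": [0, 0, 0], "turn": [0, 0, 0]},
    {"offset": [0, 0, 0], "turn": [0, 0, 0]},
    {"offset": [0, 0, 0], "turn": [0, 0, 0]},
    {"offset": [0, 0, 0], "turn": [0, 0, 0]},
  ],
)

```text
t: 6.82
ee_pos: [0.5659, -0.0023, 0.1214]
eef_rot: [-1.971, -2.445, 0.002]
wrist_force: [-0.1, 0.2, -3.7]
opening: 0.0353
finger_force: 63.2
```

```bash
python3 -c "
from h import *
to_tool([.5664,-.0019,.0375],102.3);print(status.get_state()['wrist_force'],status.get_state()['moment'])
a=np.radians(102.3);u=np.array([np.cos(a),np.sin(a),0]);v=np.array([u[1],-u[0],0]);p=status.get_state()['ee_pos']+[0,0,-.0305]
print('exp hook tip px, lip px',[proj(n,[p+.075*u+[0,0,.011],p+.075*u+[0,0,.028],p-.045*u+[0,0,.062],-.0595*u+.553*v+[0,0,.024]]).round(1).tolist() for n in('scene','top')])
t=snapshot('top')[:,:,::-1];s=snapshot('scene')[:,:,::-1]
A=cv2.resize(t[150:250,190:290],(400,400),interpolation=cv2.INTER_CUBIC);B=cv2.resize(s[150:250,210:310],(400,400),interpolation=cv2.INTER_CUBIC)
cv2.imwrite('pics/hook.png',np.hstack([A,B]))"
```

```text
t 6.82 tcp [ 0.5659 -0.0023  0.1214] yaw 102.24 shift [ 0.3  0.7 83.9] turn [-0.09 -0.02 -0.06]
[-0.10668523  0.17022232 -3.74505435] [ 0.05836966  0.01845351 -0.02432491]
exp hook tip px, lip px [[[269.5, 185.8], [269.6, 182.8], [253.9, 207.0], [267.8, 201.4]], [[224.6, 199.5], [224.4, 199.2], [268.2, 189.0], [229.3, 200.0]]]
```

View pics/hook.png

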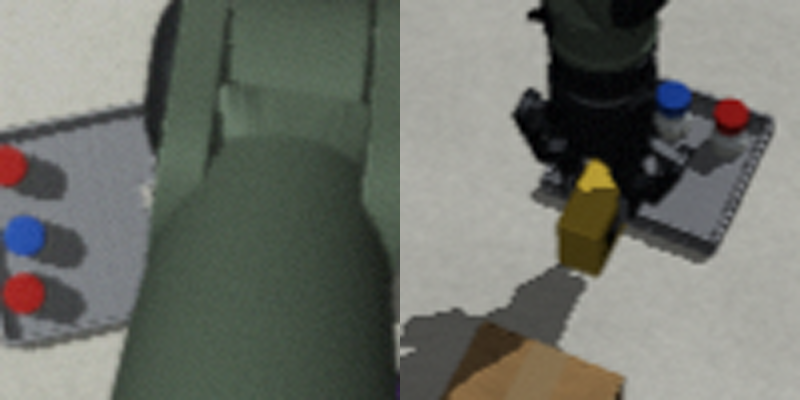

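Emit:
drive_tool(
  targets=[
    {"offset": [2.5, 0.7, 10], "turn": [0, 0, 0]},
    {"offset": [2.5, 0, 12], "turn": [0, 0, 0]},
    {"offset": [0, 0, 12], "turn": [0, 0, 0]},
    {"offset": [0, 0, 12], "turn": [0, 0, 0]},
    {"offset": [0, 0, 12], "turn": [0, 0, 0]},
    {"offset": [0, 0, 10], "turn": [0, 0, 0]},
    {"offset": [0, 0, 8], "turn": [0, 0, 0]},
    {"offset": [0, 0, 5], "turn": [0, 0, 0]},
    {"offset": [0, 0, 0], "turn": [0, 0, 0]},
    {"offset": [0, 0, 0], "turn": [0, 0, 0]},
  ],
)

```text
t: 7.75
ee_pos: [0.5654, 0.0029, 0.0402]
eef_rot: [-1.971, -2.445, 0.002]
wrist_force: [0.5, 0.4, -3.1]
opening: 0.035
finger_force: 63.3
```

```bash
python3 -c "
from h import *
to_tool([.5664,-.0019,.0375],102.3);print(status.get_state()['wrist_force'],status.get_state()['moment'])
a=np.radians(102.3);u=np.array([np.cos(a),np.sin(a),0]);v=np.array([u[1],-u[0],0]);p=status.get_state()['ee_pos']+[0,0,-.0305]
print('back corners, hook',proj('scene',[p-.045*u+.018*j*v+[0,0,h] for j in(-1,1) for h in(0,.062)]+[p+.075*u+[0,0,.028]]).round(1).tolist())
s=snapshot('scene')[:,:,::-1]
cv2.imwrite('pics/hook2.png',cv2.resize(s[160:250,220:320],None,fx=6,fy=6,interpolation=cv2.INTER_CUBIC))"
```

```text
t 7.75 tcp [0.5654 0.0029 0.0402] yaw 102.25 shift [-4.9 -0.   2.7] turn [-0.11 -0.03 -0.05]
[ 0.4615773   0.4149281  -3.10702891] [ 0.01605158 -0.04733243  0.01004198]
back corners, hook [[250.2, 226.4], [249.8, 217.1], [260.3, 230.4], [260.3, 221.1], [269.9, 195.4]]
```

View pics/hook2.png

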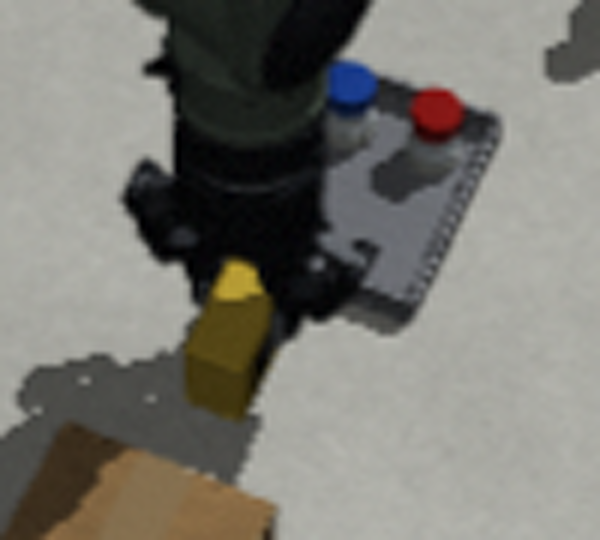

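Emit:
drive_tool(
  targets=[
    {"offset": [0, 0, 1.5], "turn": [0, 0, 0]},
    {"offset": [0, 0, 1], "turn": [0, 0, 0]},
    {"offset": [-3, 0, 0], "turn": [0, 0, 0]},
    {"offset": [-4, 0, 0], "turn": [0, 0, 0]},
    {"offset": [-4, 0, 0], "turn": [0, 0, 0]},
    {"offset": [-4, 0, 0], "turn": [0, 0, 0]},
    {"offset": [-4, 0, 0], "turn": [0, 0, 0]},
    {"offset": [-4, 0, 0], "turn": [0, 0, 0]},
    {"offset": [-2, 0, 0], "turn": [0, 0, 0]},
    {"offset": [0, 0, 0], "turn": [0, 0, 0]},
  ],
)

```text
t: 8.63
ee_pos: [0.5708, -0.022, 0.0379]
eef_rot: [-1.972, -2.444, 0.001]
wrist_force: [0.6, 2.5, -2.6]
opening: 0.0349
finger_force: 63.3
```

Emit:
drive_tool(
  targets=[
    {"offset": [-2, 0, 0], "turn": [0, 0, 0]},
    {"offset": [-3, 0, 0], "turn": [0, 0, 0]},
    {"offset": [-3, 0, 0], "turn": [0, 0, 0]},
    {"offset": [-3, 0, 0], "turn": [0, 0, 0]},
    {"offset": [-1, 0, 0], "turn": [0, 0, 0]},
    {"offset": [0, 0, 0], "turn": [0, 0, 0]},
    {"offset": [0, 0, 0], "turn": [0, 0, 0]},
    {"offset": [0, 0, 0], "turn": [0, 0, 0]},
    {"offset": [0, 0, 0], "turn": [0, 0, 0]},
    {"offset": [0, 0, 0], "turn": [0, 0, 0]},
  ],
)

```text
t: 9.47
ee_pos: [0.5732, -0.0332, 0.0378]
eef_rot: [-1.971, -2.445, 0.002]
wrist_force: [1.0, 2.6, -2.9]
opening: 0.0352
finger_force: 63.3
```

```bash
cat >> h.py <<'E'
def f():
    s=status.get_state();a=np.radians(102.3);u=np.array([np.cos(a),np.sin(a),0]);v=np.array([u[1],-u[0],0]);w=s["wrist_force"];p=s["ee_pos"]
    print("F u,v,z",(w@u).round(2),(w@v).round(2),w[2].round(2),"pos s,v,z mm",(p@u*1e3).round(2),(p@v*1e3).round(2),(p[2]*1e3).round(2))
E
python3 -c "
from h import *
f();to_tool([.5664,-.0019,.0375],102.3)"
```

```text
F u,v,z 2.37 1.52 -2.91 pos s,v,z mm -154.59 553.01 37.85
t 9.47 tcp [ 0.5732 -0.0332  0.0378] yaw 102.26 shift [32.1 -0.   0.4] turn [-0.09 -0.02 -0.04]
```

Emit:
drive_tool(
  targets=[
    {"offset": [-0.8, 0, 0], "turn": [0, 0, 0]},
    {"offset": [-0.8, 0, 0], "turn": [0, 0, 0]},
    {"offset": [-0.8, 0, 0], "turn": [0, 0, 0]},
    {"offset": [-0.8, 0, 0], "turn": [0, 0, 0]},
    {"offset": [-0.8, 0, 0], "turn": [0, 0, 0]},
    {"offset": [-0.8, 0, 0], "turn": [0, 0, 0]},
    {"offset": [-0.8, 0, 0], "turn": [0, 0, 0]},
    {"offset": [-0.8, 0, 0], "turn": [0, 0, 0]},
    {"offset": [-0.8, 0, 0], "turn": [0, 0, 0]},
    {"offset": [-0.8, 0, 0], "turn": [0, 0, 0]},
  ],
)

```text
t: 10.3
ee_pos: [0.5749, -0.0413, 0.0378]
eef_rot: [-1.971, -2.445, 0.002]
wrist_force: [0.8, 2.7, -3.5]
opening: 0.035
finger_force: 63.4
```

Emit:
drive_tool(
  targets=[
    {"offset": [-0.4, 0, 0], "turn": [0, 0, 0]},
    {"offset": [-0.4, 0, 0], "turn": [0, 0, 0]},
    {"offset": [-0.4, 0, 0], "turn": [0, 0, 0]},
    {"offset": [-0.4, 0, 0], "turn": [0, 0, 0]},
    {"offset": [-0.4, 0, 0], "turn": [0, 0, 0]},
    {"offset": [0, 0, 0], "turn": [0, 0, 0]},
    {"offset": [0, 0, 0], "turn": [0, 0, 0]},
    {"offset": [0, 0, 0], "turn": [0, 0, 0]},
    {"offset": [0, 0, 0], "turn": [0, 0, 0]},
    {"offset": [0, 0, 0], "turn": [0, 0, 0]},
  ],
)

```text
t: 11.13
ee_pos: [0.5754, -0.0431, 0.0379]
eef_rot: [-1.971, -2.445, 0.002]
wrist_force: [0.8, 2.6, -3.8]
opening: 0.0352
finger_force: 63.4
```

```bash
python3 -c "
from h import *
f()"
```

```text
F u,v,z 2.33 1.34 -3.77 pos s,v,z mm -164.69 553.01 37.86
```

Emit:
drive_tool(
  targets=[
    {"offset": [-0.3, 0, 0], "turn": [0, 0, 0]},
    {"offset": [-0.3, 0, 0], "turn": [0, 0, 0]},
    {"offset": [-0.3, 0, 0], "turn": [0, 0, 0]},
    {"offset": [-0.3, 0, 0], "turn": [0, 0, 0]},
    {"offset": [-0.2, 0, 0], "turn": [0, 0, 0]},
    {"offset": [-0.2, 0, 0], "turn": [0, 0, 0]},
    {"offset": [0, 0, 0], "turn": [0, 0, 0]},
    {"offset": [0, 0, 0], "turn": [0, 0, 0]},
    {"offset": [0, 0, 0], "turn": [0, 0, 0]},
    {"offset": [0, 0, 0], "turn": [0, 0, 0]},
  ],
)

```text
t: 11.97
ee_pos: [0.5757, -0.0446, 0.0378]
eef_rot: [-1.971, -2.445, 0.002]
wrist_force: [0.6, 2.6, -2.5]
opening: 0.0352
finger_force: 63.4
```

Emit:
drive_tool(
  targets=[
    {"offset": [-0.3, 0, 0], "turn": [0, 0, 0]},
    {"offset": [-0.3, 0, 0], "turn": [0, 0, 0]},
    {"offset": [-0.3, 0, 0], "turn": [0, 0, 0]},
    {"offset": [-0.3, 0, 0], "turn": [0, 0, 0]},
    {"offset": [-0.2, 0, 0], "turn": [0, 0, 0]},
    {"offset": [-0.2, 0, 0], "turn": [0, 0, 0]},
    {"offset": [0, 0, 0], "turn": [0, 0, 0]},
    {"offset": [0, 0, 0], "turn": [0, 0, 0]},
    {"offset": [0, 0, 0], "turn": [0, 0, 0]},
    {"offset": [0, 0, 0], "turn": [0, 0, 0]},
  ],
)

```text
t: 12.8
ee_pos: [0.576, -0.0463, 0.0378]
eef_rot: [-1.971, -2.445, 0.002]
wrist_force: [1.0, 1.4, -1.9]
opening: 0.0353
finger_force: 63.4
```

Emit:
drive_tool(
  targets=[
    {"offset": [-0.2, 0, 0], "turn": [0, 0, 0]},
    {"offset": [-0.2, 0, 0], "turn": [0, 0, 0]},
    {"offset": [0, 0, 0], "turn": [0, 0, 0]},
    {"offset": [0, 0, 0], "turn": [0, 0, 0]},
    {"offset": [0, 0, 0], "turn": [0, 0, 0]},
    {"offset": [0, 0, 0], "turn": [0, 0, 0]},
    {"offset": [0, 0, 0], "turn": [0, 0, 0]},
    {"offset": [0, 0, 0], "turn": [0, 0, 0]},
    {"offset": [0, 0, 0], "turn": [0, 0, 0]},
    {"offset": [0, 0, 0], "turn": [0, 0, 0]},
  ],
)

```text
t: 13.63
ee_pos: [0.5761, -0.0467, 0.0378]
eef_rot: [-1.971, -2.445, 0.002]
wrist_force: [0.5, 1.6, -2.6]
opening: 0.0351
finger_force: 63.4
```

```bash
python3 -c "
from h import *
f()"
```

```text
F u,v,z 1.4 0.86 -2.62 pos s,v,z mm -168.31 552.95 37.84
```

```bash
cat >> h.py <<'E'
def fa(n=8):
    a=np.radians(102.3);u=np.array([np.cos(a),np.sin(a),0]);v=np.array([u[1],-u[0],0]);F=[]
    for i in range(n): snapshot("top");s=status.get_state();F.append(s["wrist_force"])
    m=np.mean(F,0);p=s["ee_pos"];print("t",round(s["t"],2),"Fu",(m@u).round(2),"Fv",(m@v).round(2),"Fz",m[2].round(2),"sd",np.std(np.array(F)@u).round(2),"s",(p@u*1e3).round(2),"z",(p[2]*1e3).round(2))
E
python3 -c "
from h import *
fa()"
```

```text
t 14.03 Fu 2.28 Fv 1.47 Fz -2.92 sd 0.79 s -168.29 z 37.84
```

Emit:
drive_tool(
  targets=[
    {"offset": [-0.2, 0, 0], "turn": [0, 0, 0]},
    {"offset": [-0.2, 0, 0], "turn": [0, 0, 0]},
    {"offset": [-0.2, 0, 0], "turn": [0, 0, 0]},
    {"offset": [-0.2, 0, 0], "turn": [0, 0, 0]},
    {"offset": [-0.2, 0, 0], "turn": [0, 0, 0]},
    {"offset": [0, 0, 0], "turn": [0, 0, 0]},
    {"offset": [0, 0, 0], "turn": [0, 0, 0]},
    {"offset": [0, 0, 0], "turn": [0, 0, 0]},
    {"offset": [0, 0, 0], "turn": [0, 0, 0]},
    {"offset": [0, 0, 0], "turn": [0, 0, 0]},
  ],
)

```text
t: 14.87
ee_pos: [0.5763, -0.0476, 0.0378]
eef_rot: [-1.971, -2.445, 0.002]
wrist_force: [1.5, 2.6, -2.1]
opening: 0.0351
finger_force: 63.4
```

```bash
python3 -c "
from h import *
fa()"
```

```text
t 15.27 Fu 2.32 Fv 1.48 Fz -2.64 sd 0.54 s -169.31 z 37.83
```

Emit:
drive_tool(
  targets=[
    {"offset": [-0.2, 0, 0], "turn": [0, 0, 0]},
    {"offset": [-0.2, 0, 0], "turn": [0, 0, 0]},
    {"offset": [-0.2, 0, 0], "turn": [0, 0, 0]},
    {"offset": [-0.2, 0, 0], "turn": [0, 0, 0]},
    {"offset": [-0.2, 0, 0], "turn": [0, 0, 0]},
    {"offset": [-0.2, 0, 0], "turn": [0, 0, 0]},
    {"offset": [-0.2, 0, 0], "turn": [0, 0, 0]},
    {"offset": [0, 0, 0], "turn": [0, 0, 0]},
    {"offset": [0, 0, 0], "turn": [0, 0, 0]},
    {"offset": [0, 0, 0], "turn": [0, 0, 0]},
  ],
)

```text
t: 16.1
ee_pos: [0.5766, -0.049, 0.0378]
eef_rot: [-1.971, -2.445, 0.002]
wrist_force: [0.2, 2.3, -3.8]
opening: 0.0351
finger_force: 63.4
```

```bash
python3 -c "
from h import *
fa(6)"
```

```text
t 16.4 Fu 2.38 Fv 1.55 Fz -3.14 sd 0.23 s -170.71 z 37.85
```

Emit:
drive_tool(
  targets=[
    {"offset": [-0.2, 0, 0], "turn": [0, 0, 0]},
    {"offset": [-0.2, 0, 0], "turn": [0, 0, 0]},
    {"offset": [-0.2, 0, 0], "turn": [0, 0, 0]},
    {"offset": [-0.2, 0, 0], "turn": [0, 0, 0]},
    {"offset": [-0.2, 0, 0], "turn": [0, 0, 0]},
    {"offset": [-0.2, 0, 0], "turn": [0, 0, 0]},
    {"offset": [-0.2, 0, 0], "turn": [0, 0, 0]},
    {"offset": [0, 0, 0], "turn": [0, 0, 0]},
    {"offset": [0, 0, 0], "turn": [0, 0, 0]},
    {"offset": [0, 0, 0], "turn": [0, 0, 0]},
  ],
)

```text
t: 17.23
ee_pos: [0.5769, -0.0503, 0.0378]
eef_rot: [-1.971, -2.445, 0.002]
wrist_force: [0.2, 2.8, -2.8]
opening: 0.0357
finger_force: 63.4
```

```bash
python3 -c "
from h import *
fa(6)"
```

```text
t 17.53 Fu 2.43 Fv 1.29 Fz -3.08 sd 0.43 s -172.08 z 37.83
```

Emit:
drive_tool(
  targets=[
    {"offset": [-0.2, 0, 0], "turn": [0, 0, 0]},
    {"offset": [-0.2, 0, 0], "turn": [0, 0, 0]},
    {"offset": [-0.2, 0, 0], "turn": [0, 0, 0]},
    {"offset": [-0.2, 0, 0], "turn": [0, 0, 0]},
    {"offset": [-0.2, 0, 0], "turn": [0, 0, 0]},
    {"offset": [-0.2, 0, 0], "turn": [0, 0, 0]},
    {"offset": [-0.2, 0, 0], "turn": [0, 0, 0]},
    {"offset": [-0.2, 0, 0], "turn": [0, 0, 0]},
    {"offset": [0, 0, 0], "turn": [0, 0, 0]},
    {"offset": [0, 0, 0], "turn": [0, 0, 0]},
  ],
)

```text
t: 18.37
ee_pos: [0.5772, -0.0519, 0.0378]
eef_rot: [-1.971, -2.445, 0.002]
wrist_force: [-0.8, 2.6, -2.9]
opening: 0.0352
finger_force: 63.4
```

```bash
python3 -c "
from h import *
fa(4)"
```

```text
t 18.57 Fu 2.8 Fv 1.18 Fz -2.8 sd 0.42 s -173.66 z 37.83
```

Emit:
drive_tool(
  targets=[
    {"offset": [-0.2, 0, 0], "turn": [0, 0, 0]},
    {"offset": [-0.2, 0, 0], "turn": [0, 0, 0]},
    {"offset": [-0.2, 0, 0], "turn": [0, 0, 0]},
    {"offset": [-0.2, 0, 0], "turn": [0, 0, 0]},
    {"offset": [-0.2, 0, 0], "turn": [0, 0, 0]},
    {"offset": [0, 0, 0], "turn": [0, 0, 0]},
    {"offset": [0, 0, 0], "turn": [0, 0, 0]},
    {"offset": [0, 0, 0], "turn": [0, 0, 0]},
    {"offset": [0, 0, 0], "turn": [0, 0, 0]},
    {"offset": [0, 0, 0], "turn": [0, 0, 0]},
  ],
)

```text
t: 19.4
ee_pos: [0.5774, -0.0528, 0.0378]
eef_rot: [-1.971, -2.445, 0.001]
wrist_force: [0.1, 4.3, -3.0]
opening: 0.035
finger_force: 63.4
```

```bash
python3 -c "
from h import *
fa(4)"
```

```text
t 19.6 Fu 4.09 Fv 1.37 Fz -2.38 sd 0.44 s -174.54 z 37.84
```

Emit:
drive_tool(
  targets=[
    {"offset": [-0.2, 0, 0], "turn": [0, 0, 0]},
    {"offset": [-0.2, 0, 0], "turn": [0, 0, 0]},
    {"offset": [-0.2, 0, 0], "turn": [0, 0, 0]},
    {"offset": [0, 0, 0], "turn": [0, 0, 0]},
    {"offset": [0, 0, 0], "turn": [0, 0, 0]},
    {"offset": [0, 0, 0.5], "turn": [0, 0, 0]},
    {"offset": [0, 0, 0.5], "turn": [0, 0, 0]},
    {"offset": [0, 0, 0.5], "turn": [0, 0, 0]},
    {"offset": [0, 0, 0], "turn": [0, 0, 0]},
    {"offset": [0, 0, 0], "turn": [0, 0, 0]},
  ],
)

```text
t: 20.43
ee_pos: [0.5771, -0.0528, 0.0363]
eef_rot: [-1.969, -2.444, 0.001]
wrist_force: [-0.4, 6.5, -0.8]
opening: 0.0351
finger_force: 63.8
```

```bash
python3 -c "
from h import *
fa(4)"
```

```text
t 20.63 Fu 5.39 Fv 0.89 Fz -1.16 sd 0.28 s -174.55 z 36.32
```

Emit:
drive_tool(
  targets=[
    {"offset": [0, 0, 0.4], "turn": [0, 0, 0]},
    {"offset": [0, 0, 0.4], "turn": [0, 0, 0]},
    {"offset": [0, 0, 0.4], "turn": [0, 0, 0]},
    {"offset": [0, 0, 0.4], "turn": [0, 0, 0]},
    {"offset": [0, 0, 0.4], "turn": [0, 0, 0]},
    {"offset": [0, 0, 0], "turn": [0, 0, 0]},
    {"offset": [0, 0, 0], "turn": [0, 0, 0]},
    {"offset": [0, 0, 0], "turn": [0, 0, 0]},
    {"offset": [0, 0, 0], "turn": [0, 0, 0]},
    {"offset": [0, 0, 0], "turn": [0, 0, 0]},
  ],
)

```text
t: 21.47
ee_pos: [0.5771, -0.0528, 0.0349]
eef_rot: [-1.969, -2.445, 0.001]
wrist_force: [-2.0, 6.3, 4.0]
opening: 0.035
finger_force: 64.5
```

```bash
python3 -c "
from h import *
fa(4);print(status.get_state()['moment'])"
```

```text
t 21.67 Fu 6.35 Fv -0.41 Fz 4.03 sd 0.26 s -174.52 z 34.92
[ 1.26518285  0.466117   -0.09685636]
```

Emit:
drive_tool(
  targets=[
    {"offset": [0, 0, 0.4], "turn": [0, 0, 0]},
    {"offset": [0, 0, 0.4], "turn": [0, 0, 0]},
    {"offset": [0, 0, 0.4], "turn": [0, 0, 0]},
    {"offset": [0, 0, 0.4], "turn": [0, 0, 0]},
    {"offset": [0, 0, 0.4], "turn": [0, 0, 0]},
    {"offset": [0, 0, 0], "turn": [0, 0, 0]},
    {"offset": [0, 0, 0], "turn": [0, 0, 0]},
    {"offset": [0, 0, 0], "turn": [0, 0, 0]},
    {"offset": [0, 0, 0], "turn": [0, 0, 0]},
    {"offset": [0, 0, 0], "turn": [0, 0, 0]},
  ],
)

```text
t: 22.5
ee_pos: [0.577, -0.0528, 0.0324]
eef_rot: [-1.969, -2.444, 0.001]
wrist_force: [-1.6, 5.8, -0.1]
opening: 0.0353
finger_force: 63.7
```

```bash
python3 -c "
from h import *
fa(4);print(status.get_state()['moment'])"
```

```text
t 22.7 Fu 5.9 Fv 0.55 Fz -0.47 sd 0.44 s -174.54 z 32.35
[ 1.13076392  0.19742325 -0.10282135]
```

Emit:
drive_tool(
  targets=[
    {"offset": [0, 0, 0.3], "turn": [0, 0, 0]},
    {"offset": [0, 0, 0.3], "turn": [0, 0, 0]},
    {"offset": [0, 0, 0.3], "turn": [0, 0, 0]},
    {"offset": [0, 0, 0.3], "turn": [0, 0, 0]},
    {"offset": [0, 0, 0], "turn": [0, 0, 0]},
    {"offset": [0, 0, 0], "turn": [0, 0, 0]},
    {"offset": [0, 0, 0], "turn": [0, 0, 0]},
    {"offset": [0, 0, 0], "turn": [0, 0, 0]},
    {"offset": [0, 0, 0], "turn": [0, 0, 0]},
    {"offset": [0, 0, 0], "turn": [0, 0, 0]},
  ],
)

```text
t: 23.53
ee_pos: [0.5769, -0.0528, 0.0311]
eef_rot: [-1.969, -2.444, 0.002]
wrist_force: [-1.0, 6.5, 0.3]
opening: 0.0354
finger_force: 63.7
```

```bash
python3 -c "
from h import *
fa(4);print(status.get_state()['moment'])"
```

```text
t 23.73 Fu 5.96 Fv -0.17 Fz -0.32 sd 0.5 s -174.52 z 31.14
[ 1.14232082  0.17956303 -0.08452086]
```

Emit:
drive_tool(
  targets=[
    {"offset": [0, 0, 0.3], "turn": [0, 0, 0]},
    {"offset": [0, 0, 0.3], "turn": [0, 0, 0]},
    {"offset": [0, 0, 0.2], "turn": [0, 0, 0]},
    {"offset": [0, 0, 0], "turn": [0, 0, 0]},
    {"offset": [0, 0, 0], "turn": [0, 0, 0]},
    {"offset": [0, 0, 0], "turn": [0, 0, 0]},
    {"offset": [0, 0, 0], "turn": [0, 0, 0]},
    {"offset": [0, 0, 0], "turn": [0, 0, 0]},
    {"offset": [0, 0, 0], "turn": [0, 0, 0]},
    {"offset": [0, 0, 0], "turn": [0, 0, 0]},
  ],
)

```text
t: 24.57
ee_pos: [0.5769, -0.0528, 0.031]
eef_rot: [-1.969, -2.444, 0.002]
wrist_force: [-2.4, 6.3, 5.6]
opening: 0.0351
finger_force: 64.4
```

```bash
python3 -c "
from h import *
fa(4);print(status.get_state()['moment'])"
```

```text
t 24.77 Fu 6.94 Fv -1.07 Fz 5.23 sd 0.6 s -174.56 z 31.01
[ 1.28298297  0.59746284 -0.14826605]
```

Emit:
drive_tool(
  targets=[
    {"offset": [0, 0, 0.3], "turn": [0, 0, 0]},
    {"offset": [0, 0, 0.3], "turn": [0, 0, 0]},
    {"offset": [0, 0, 0], "turn": [0, 0, 0]},
    {"offset": [0, 0, 0], "turn": [0, 0, 0]},
    {"offset": [0, 0, 0], "turn": [0, 0, 0]},
    {"offset": [0, 0, -0.4], "turn": [0, 0, 0]},
    {"offset": [0, 0, -0.4], "turn": [0, 0, 0]},
    {"offset": [0, 0, -0.2], "turn": [0, 0, 0]},
    {"offset": [0, 0, 0], "turn": [0, 0, 0]},
    {"offset": [0, 0, 0], "turn": [0, 0, 0]},
  ],
)

```text
t: 25.6
ee_pos: [0.5769, -0.0528, 0.031]
eef_rot: [-1.969, -2.444, 0.001]
wrist_force: [-1.6, 4.9, 2.4]
opening: 0.035
finger_force: 63.9
```

```bash
python3 -c "
from h import *
fa(4);print(status.get_state()['moment'])"
```

```text
t 25.8 Fu 6.04 Fv -0.45 Fz 2.21 sd 0.48 s -174.52 z 30.98
[ 1.17159103  0.28096158 -0.04467051]
```

Bottomed and clicked in, with the back still bearing on the carton. I release and retreat straight up.

Emit:
drive_tool(
  targets=[
    {"offset": [0, 0, 0], "turn": [0, 0, 0]},
    {"offset": [0, 0, 0], "turn": [0, 0, 0]},
    {"offset": [0, 0, 0], "turn": [0, 0, 0]},
    {"offset": [0, 0, 0], "turn": [0, 0, 0]},
    {"offset": [0, 0, 0], "turn": [0, 0, 0]},
    {"offset": [0, 0, 0], "turn": [0, 0, 0]},
    {"offset": [0, 0, 0], "turn": [0, 0, 0]},
    {"offset": [0, 0, 0], "turn": [0, 0, 0]},
    {"offset": [0, 0, 0], "turn": [0, 0, 0]},
    {"offset": [0, 0, 0], "turn": [0, 0, 0]},
  ],
  hand=0.8,
)

```text
t: 26.63
ee_pos: [0.5775, -0.0535, 0.0307]
eef_rot: [-1.971, -2.445, 0.002]
wrist_force: [-0.8, -0.6, -0.6]
opening: 0.0684
finger_force: 0.0
```

Emit:
drive_tool(
  targets=[
    {"offset": [0, 0, -5], "turn": [0, 0, 0]},
    {"offset": [0, 0, -10], "turn": [0, 0, 0]},
    {"offset": [0, 0, -15], "turn": [0, 0, 0]},
    {"offset": [0, 0, -20], "turn": [0, 0, 0]},
    {"offset": [0, 0, -30], "turn": [0, 0, 0]},
    {"offset": [0, 0, -30], "turn": [0, 0, 0]},
    {"offset": [0, 0, -30], "turn": [0, 0, 0]},
    {"offset": [0, 0, -30], "turn": [0, 0, 0]},
    {"offset": [0, 0, 0], "turn": [0, 0, 0]},
    {"offset": [0, 0, 0], "turn": [0, 0, 0]},
  ],
)

```text
t: 27.47
ee_pos: [0.5795, -0.0538, 0.2039]
eef_rot: [1.969, 2.443, 0.002]
wrist_force: [-0.8, 0.2, 0.1]
opening: 0.0682
finger_force: 0.0
```

Emit:
drive_tool(
  targets=[
    {"offset": [0, -36, 0], "turn": [0, 0, 0]},
    {"offset": [0, -36, 0], "turn": [0, 0, 0]},
    {"offset": [0, -36, 0], "turn": [0, 0, 0]},
    {"offset": [0, -36, 0], "turn": [0, 0, 0]},
    {"offset": [0, -36, 0], "turn": [0, 0, 0]},
    {"offset": [0, -20, 0], "turn": [0, 0, 0]},
    {"offset": [0, 0, 0], "turn": [0, 0, 0]},
    {"offset": [0, 0, 0], "turn": [0, 0, 0]},
    {"offset": [0, 0, 0], "turn": [0, 0, 0]},
    {"offset": [0, 0, 0], "turn": [0, 0, 0]},
  ],
)

```text
t: 28.3
ee_pos: [0.3834, -0.0959, 0.201]
eef_rot: [-1.97, -2.446, 0.001]
wrist_force: [0.4, -0.5, 0.2]
opening: 0.0682
finger_force: 0.0
```

```bash
python3 -c "
from h import *
t=snapshot('top')[:,:,::-1];s=snapshot('scene')[:,:,::-1]
cv2.imwrite('pics/end.png',np.hstack([cv2.resize(t[150:250,190:290],(400,400),interpolation=cv2.INTER_CUBIC),cv2.resize(s[160:260,210:310],(400,400),interpolation=cv2.INTER_CUBIC)]))"
```

```text
(no output)
```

View pics/end.png

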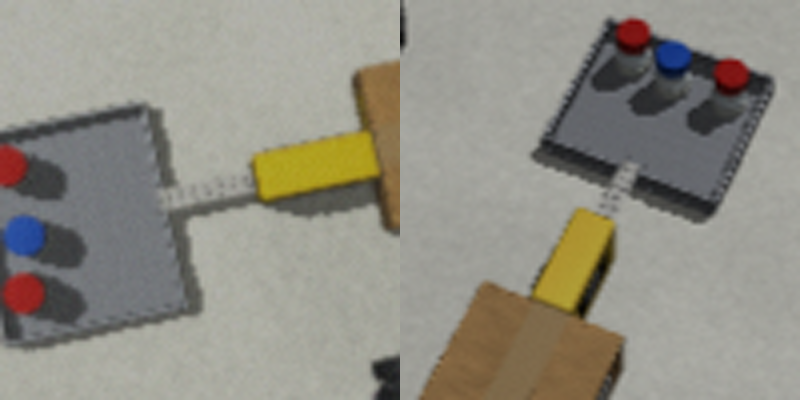

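The rule stands with the blade drawn out (top px ~230–253, 198) and hooked over the lip, its back at the carton (px ~284, 188). It is square, the pots are undisturbed and the arm is clear.

```bash
python3 -c "
from rig import job
print(job.close_job())"
```

```text
the job is handed in; nothing more can be done
None
```

I handed the job in at about 28 s: in the last picture the rule stands hooked over the tray lip with its back at the carton (gap about 160 mm), the force readings showed the brake click in, and the verdict was not shown.

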